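# Trace the weld joint of a panel with a sprung stylus

### The job

Check the open V joint in the steel panel: take the square-gripped stylus with the ball tip out of the fork rest, set its tip down in the end of the joint that lies between the two round pins, and draw it along the whole joint, round both bends, to the other end, at no more than 50 mm a second, without lifting it or leaving the V. Keep the sprung tip pressed in all the way along, but never right home. Then lift it off there, hang it upright by its collar in its empty fork slot again, and leave the round-gripped gauge in the other slot alone.

Things in the scene. Friction and masses are not known exactly. Their poses are not given: they have to be found in the camera images.
- panel: fixed steel panel 150 x 230 x 13 mm (its x, y, z) flat on the table, with an open V joint along y with one dog-leg: V 5 mm deep, 14 mm wide at the top, 4 mm at its dark floor, which is 8 mm above the table. Two round pins, 8 mm wide, 12 mm high, stand 20 mm either side of its start; low bolt heads at the corners; a dark tack weld closes the V 10 mm past each end. Origin: centre of the underside
- seam_a (a point): start of the joint, on the floor of the V on its centre line (8 mm above the table), midway between the two pins; x axis along the first leg towards seam_b (60 mm long), z up
- seam_b (a point): first bend of the joint (35 degrees, to the right as one travels), on the floor of the V; x axis along the second leg towards seam_c (73.2 mm long), z up
- seam_c (a point): second bend of the joint (35 degrees back), on the floor of the V; x axis along the third leg towards seam_d (70 mm long), z up
- seam_d (a point): finish of the joint, on the floor of the V, 10 mm short of the tack weld; z up
- rest: fixed aluminium fork rest, 190 mm wide (y), with an 8 mm thick shelf whose top is 95 mm above the table; two U slots 24 mm wide in it, 120 mm apart, open towards its -x side. Origin: on the table below the middle of the slots; z up
- slot_left (a point): top of the shelf in the middle of the +y slot, where the middle of a hanging collar's underside belongs; the back end of the slot is 24 mm further along the rest's +x, its mouth 25 mm along -x
- slot_right (a point): the same for the -y slot
- tracer: the stylus, about 0.16 kg, hanging upright in either slot. Origin: centre of the underside of its round collar (38 mm wide, 5 mm thick, on the shelf), z up along the stylus. Above: square grip 22 x 22 mm, z = 5 to 65 mm, faces square to x and y. Below: round nose, 16 mm wide to z = -45 mm, 10 mm at z = -55 mm, then a thin sprung rod with a 6 mm ball
- tip_ball (a point): centre of the ball at the stylus's tip: 77 mm below the tracer origin when the tip is fully out (ball radius 3 mm); it moves up with the tip as that is pressed in
- tracer_tip (a joint): how far the sprung tip is pressed in, m: 0 fully out, 0.012 right home; about 0.5 N to start and 3.5 N at the end
- flat_gauge: the other tool in the rest, to be left alone: same collar and size (its top 65 mm above the shelf), but a round grip of 22 mm diameter and a flat disc foot of 20 mm; origin at the centre of its collar's underside

How it is judged:
On the way, in this order (a step that is already met when the one before it is completed fails the run):
1. the tip is pressed down in the V at its start, between the pins (x of tip_ball in the frame of seam_a between -0.012 and 0.015 m and y of tip_ball in the frame of seam_a between -0.006 and 0.006 m and z of tip_ball in the frame of seam_a below 0.01 m and value of joint tracer_tip above 0.0005 m), for 0.1 s.
2. the pressed tip passes the first bend in the V (horizontal distance between tip_ball and seam_b below 0.009 m and z of tip_ball in the frame of seam_b below 0.01 m and value of joint tracer_tip above 0.0005 m), for 0.02 s.
3. the pressed tip passes the second bend in the V (horizontal distance between tip_ball and seam_c below 0.009 m and z of tip_ball in the frame of seam_c below 0.01 m and value of joint tracer_tip above 0.0005 m), for 0.02 s.
4. the pressed tip reaches the finish of the V (x of tip_ball in the frame of seam_d between -0.012 and 0.012 m and y of tip_ball in the frame of seam_d between -0.006 and 0.006 m and z of tip_ball in the frame of seam_d below 0.01 m and value of joint tracer_tip above 0.0005 m), for 0.1 s.
At the end, for the whole second after the job is handed in: The stylus hangs at rest in a fork slot, upright within 0.1 rad, its collar on the shelf (within 4 mm in height) and its middle within 15 mm of the slot's (((horizontal distance between tracer and slot_left below 0.015 m and z of tracer in the frame of slot_left between -0.004 and 0.004 m) or (horizontal distance between tracer and slot_right below 0.015 m and z of tracer in the frame of slot_right between -0.004 and 0.004 m)) and angle between tracer's own z axis and vertical below 0.1 rad and linear speed of tracer below 0.02 m/s); the robot touches nothing.
It fails at once if between the start and the finish (18 mm or more from both) the tip is lifted, loses its pressure or is more than 6 mm off the joint's centre line, while within 25 mm beside and 35 mm above the joint ((x of tip_ball in the frame of seam_a between 0.018 and 0.06 m and y of tip_ball in the frame of seam_a between -0.025 and 0.025 m and z of tip_ball in the frame of seam_a between -0.02 and 0.035 m and (y of tip_ball in the frame of seam_a above 0.006 m or y of tip_ball in the frame of seam_a below -0.006 m or z of tip_ball in the frame of seam_a above 0.01 m or value of joint tracer_tip below 0.0002 m)) or (x of tip_ball in the frame of seam_b between 0 and 0.0732 m and y of tip_ball in the frame of seam_b between -0.025 and 0.025 m and z of tip_ball in the frame of seam_b between -0.02 and 0.035 m and (y of tip_ball in the frame of seam_b above 0.006 m or y of tip_ball in the frame of seam_b below -0.006 m or z of tip_ball in the frame of seam_b above 0.01 m or value of joint tracer_tip below 0.0002 m)) or (x of tip_ball in the frame of seam_c between 0 and 0.052 m and y of tip_ball in the frame of seam_c between -0.025 and 0.025 m and z of tip_ball in the frame of seam_c between -0.02 and 0.035 m and (y of tip_ball in the frame of seam_c above 0.006 m or y of tip_ball in the frame of seam_c below -0.006 m or z of tip_ball in the frame of seam_c above 0.01 m or value of joint tracer_tip below 0.0002 m))).
It fails at once if the stylus moves faster than 60 mm/s while its tip is in the joint ((x of tip_ball in the frame of seam_a between 0.018 and 0.06 m and y of tip_ball in the frame of seam_a between -0.006 and 0.006 m and z of tip_ball in the frame of seam_a between -0.02 and 0.035 m and z of tip_ball in the frame of seam_a below 0.01 m and linear speed of tracer above 0.06 m/s) or (x of tip_ball in the frame of seam_b between 0 and 0.0732 m and y of tip_ball in the frame of seam_b between -0.006 and 0.006 m and z of tip_ball in the frame of seam_b between -0.02 and 0.035 m and z of tip_ball in the frame of seam_b below 0.01 m and linear speed of tracer above 0.06 m/s) or (x of tip_ball in the frame of seam_c between 0 and 0.052 m and y of tip_ball in the frame of seam_c between -0.006 and 0.006 m and z of tip_ball in the frame of seam_c between -0.02 and 0.035 m and z of tip_ball in the frame of seam_c below 0.01 m and linear speed of tracer above 0.06 m/s)).
It fails at once if the sprung tip is pressed right home (beyond 11 mm) (value of joint tracer_tip above 0.011 m).
It fails at once if the round-gripped gauge is moved by more than 15 mm (distance of flat_gauge from where it was at the start of the episode above 0.015 m).
It also fails if it takes over 72 s, if anything falls off the work surface, if the arm or the gripper's body presses on something with over 40 N, if the wrist force passes 120 N, or if a joint passes its speed limit or range.

### The arm

A 6-joint arm with a two-finger parallel gripper is mounted at the origin on the work surface; the furniture and walls round the work are solid. World frame = base frame: x ahead of the robot, y to its left, z up, the work surface at z = 0. Lengths are in m, angles in rad, forces in N, time in s.
With the tool pointing down it reaches from about 0.375 to 0.925 m from the base axis. Payload 5.7 kg.
Tool frame: the origin (TCP) lies at the very end of the fingers, on their centre line; the grasp point (between the pads) lies 19 mm behind it; z points along the fingers, y is the line along which they close (so a half turn about z gives the same grasp; the last joint's range is limited). The gripper opens to 85 mm and grips with 20 to 120 N. Pads are 22 mm wide; open, the fingers measure 114 mm over their backs; the gripper's body (76 mm by 85 mm) begins 54 mm behind the grasp point. The pads swing forward as they close: fully open they stand 13 mm farther back than shut.
Start: joints at [1.05, 0.359, 1.51, -0, 1.272, -0.115], TCP at [0.237, 0.551, 0.231] pointing down, gripper open.
Joint ranges: [-2.97, 2.97], [-1.01, 2.36], [0.21, 2.38], [-0.96, 4.11], [0.2, 2.71], [-2.98, 2.98]. Speed limits (rad/s): [2.39, 2.39, 3.14, 3.14, 3.14, 3.14].

### API

Orientations are given as a rotation vector (axis times angle).
In Python, from plant import * gives the robot as it stands. The module is installed in compiled form; this text tells all that it offers.
- The arm moves only by the tool send_rows, never from a script. Its argument "rows" is a list that holds one entry, the list of rows, each a list of 7 numbers: the shift along the tool's x, y, z in mm, then the turn, a rotation vector about the tool's x, y, z in degrees, then the finger opening in mm, from 0 to 85.4. In form: [[[dx, dy, dz, rx, ry, rz, gripper], ...]]. A call has 1 to 20 rows; each row is the pose to reach, as a shift and turn from the pose commanded when the call began, along the tool's axes at that moment; what a row does not reach only later rows make up. A row lasts 1/8 s, in which the tool goes at most 62.5 mm and 10.7 degrees, less where a joint would pass 70% of its speed; a pose out of reach is approached as far as the arm can. A call with a gripper value outside its range is refused whole. The fingers move at their own pace and stop on an object; "grip_force" is the grip in N (left out, the last holds). Time passes only in rows, so rows that repeat a pose let the fingers close. It gives the time, the measured TCP pose, the force, the opening and the grip force at its end, in the units of the state.
- observe(): the state, without advancing time (a new reading comes with each control period).
- snapshot(name): name is "scene" or "top"; returns a dict with "color" (480x640x3 uint8, blue, green, red), "intrinsics" (3x3 intrinsics, pixels), "origin" and "orientation" of the camera in the world. Camera axes: x right, y down, z forward; pixel columns grow to the right and rows downward; lengths in m; the calibration is good to about 2 mm. A picture is of the moment at which its call begins. There is no depth.
- close_job(): hands the job in; it is judged then, once.
The state is a dict: "time_s": time; "joint_positions": joint angles; "qd": joint speeds; "tau": joint torques, N m; "tcp_pos": TCP position; "orientation": TCP orientation; "wrist_force": force on the tool from outside, world axes, zero at the start; "ft_torque": the same for the moment, N m; "finger_gap": opening from 0.0 (shut) to 1.0 (fully open); "grasp_force": force on a finger pad.
Only numpy, scipy, OpenCV 4.12 (cv2) and the standard library are available. Lean on these libraries where they do the work, as an engineer would, in place of code of your own. Each camera call takes 0.05 s, during which the arm holds its last target. There are 200 camera calls.

## Working session

There is one attempt and no reset: what is moved stays moved. The work goes in short steps, Python scripts to look and compute and a tool call to move; the robot and the scene stay as the last step left them, time stands still between calls to the robot, and variables do not carry over. Pictures are saved under pics/ and viewed, at most 13 in all, crops included, and the job is handed in when it is done.

Besides the shell and the picture viewer there is one more tool, called as a command line: name --argument value ..., lists and objects as JSON in quotes. send_rows: Moves the arm, as the interface text tells. Its arguments: {"type":"object","properties":{"rows":{"type":"array"},"grip_force":{"type":"number"}},"required":["rows"]}

```bash
mkdir -p pics; python3 - <<'E'
from plant import *
import cv2,numpy as np
for n in("scene","top"):
    s=snapshot(n);cv2.imwrite(f"pics/{n}0.png",s["color"]);print(n,s["intrinsics"],s["origin"],s["orientation"])
o=observe();print(o)
E
```

```text
scene [[566.71503178   0.         333.40889208]
 [  0.         566.71503178 237.37687233]
 [  0.           0.           1.        ]] [-0.08437018 -0.83655491  1.07645481] [-2.23845167  0.8593622  -0.32591093]
top [[564.70983526   0.         316.21744438]
 [  0.         564.70983526 231.45498465]
 [  0.           0.           1.        ]] [ 0.32976938 -0.09130397  1.2688367 ] [-2.14435681  2.12792348 -0.2091587 ]
{'time_s': 0.1, 'joint_positions': array([ 1.04986544e+00,  3.59437090e-01,  1.51131758e+00, -2.08243025e-05,
        1.27252227e+00, -1.15100756e-01]), 'qd': array([-1.16125231e-03, -1.16722039e-03, -2.09264881e-03,  2.59524116e-05,
        1.77619502e-04, -2.47474058e-04]), 'tau': array([-5.19507576e-04, -5.28658032e+01, -2.79348439e+01, -4.79714163e-04,
        5.18420886e-03,  1.85371266e-05]), 'tcp_pos': array([0.23657456, 0.55072081, 0.23053773]), 'orientation': array([-6.32998869e-01, -3.07664110e+00,  2.52238677e-03]), 'wrist_force': array([0.07243532, 0.60038387, 0.01847636]), 'ft_torque': array([ 0.01974629,  0.01795806, -0.01156469]), 'grasp_force': 0.0, 'finger_gap': 1.0005369830531083}
```

View pics/scene0.png

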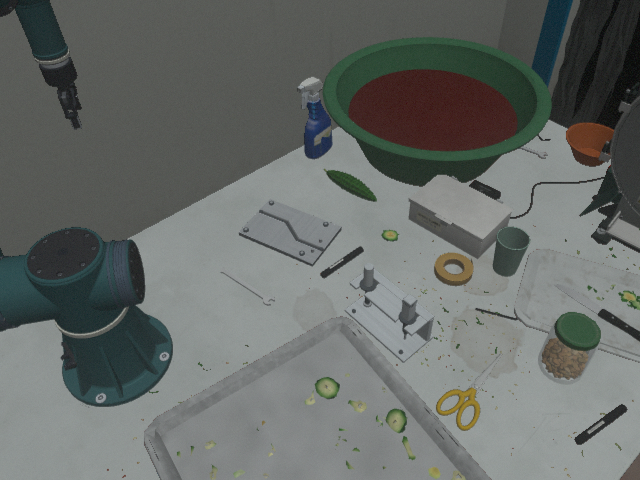

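View pics/top0.png

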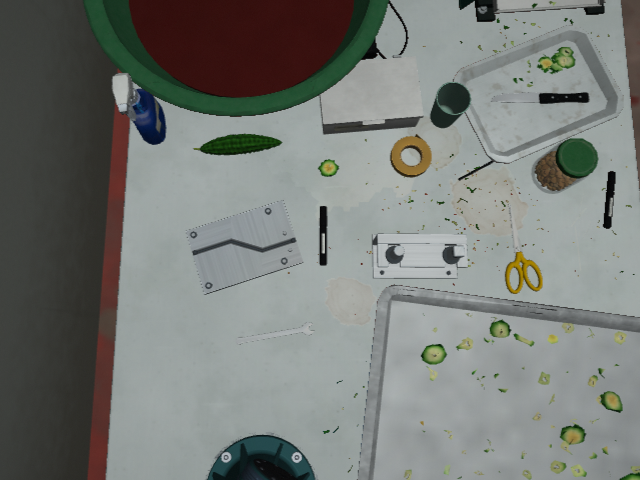

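Scene view: panel near (290,230), fork rest near (390,320) with tools at (368,275) and (408,308). Top view: panel near (245,245), rest near (420,255). Next I'll take enlarged tiles to tell the grips and the pins apart.

```bash
python3 - <<'E'
import cv2,numpy as np
t=cv2.imread("pics/top0.png");s=cv2.imread("pics/scene0.png")
def c(im,x,y,w,h):return cv2.resize(im[y:y+h,x:x+w],(400,300),interpolation=cv2.INTER_CUBIC)
cv2.imwrite("pics/tiles.png",np.vstack([np.hstack([c(t,180,195,133,100),c(t,360,215,120,90)]),np.hstack([c(s,230,180,120,90),c(s,335,250,110,115*3//4+25)])]))
E
```

```text
(no output)
```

View pics/tiles.png

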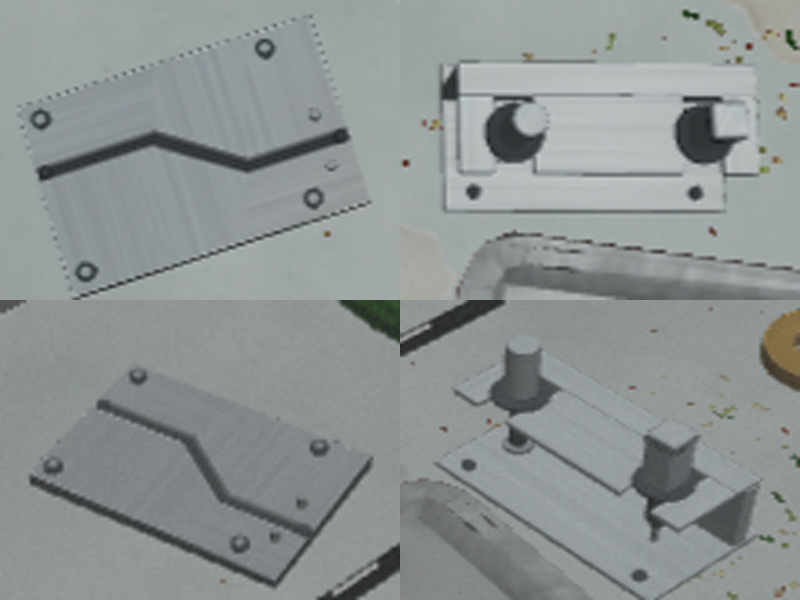

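The tiles show:
- **Stylus:** the square-gripped tool is on the right, with its top at about top px (459,251) and scene px (409.5,300).
- **Gauge:** the round one is on the left, at about top px (399,251) and scene px (369,267).
- **Panel:** the pins are at its right-hand (−y) end, and the dark V floor is easy to mask.

```bash
cat > h.py <<'E'
import cv2,numpy as np
from scipy.spatial.transform import Rotation as R
def cam(name):
    from plant import snapshot
    return snapshot(name)
def ray(s,p):
    p=np.atleast_2d(p).astype(float);K=np.array(s["intrinsics"]);M=R.from_rotvec(s["orientation"]).as_matrix()
    d=np.c_[p,np.ones(len(p))]@np.linalg.inv(K).T@M.T
    return np.array(s["origin"]),d/np.linalg.norm(d,axis=1)[:,None]
def plane(s,p,z):
    o,d=ray(s,p);return o+d*((z-o[2])/d[:,2])[:,None]
def tri(s1,p1,s2,p2):
    A=np.zeros((3,3));b=np.zeros(3)
    L=[]
    for s,p in((s1,p1),(s2,p2)):
        o,d=ray(s,p);d=d[0];P=np.eye(3)-np.outer(d,d);A+=P;b+=P@o;L.append((o,P))
    x=np.linalg.solve(A,b);return x,[np.linalg.norm(P@(x-o)) for o,P in L]
E
python3 - <<'E'
from h import *
T=cam("top");S=cam("scene");np.set_printoptions(precision=4,suppress=True)
print("sq",tri(T,[459,250.7],S,[409.2,300.2]));print("rd",tri(T,[398.9,250.7],S,[368.9,266.6]))
for p in([459,250.7],[398.9,250.7]):print(plane(T,p,.16))
for p in([409.2,300.2],[368.9,266.6]):print(plane(S,p,.16))
for n,s,(x,y,w,h) in(("top",T,(180,195,133,100)),("scene",S,(230,185,120,90))):
    g=cv2.cvtColor(s["color"],cv2.COLOR_BGR2GRAY)[y:y+h,x:x+w]
    m=(g<95).astype(np.uint8)
    k,l,st,c=cv2.connectedComponentsWithStats(m,connectivity=8)
    for i in np.argsort(-st[1:,4])[:7]+1: print(n,st[i]+[x,y,0,0,0],c[i]+[x,y])
    # column profile of dark band in top
    if n=="top":
        for X in range(190,303,4):
            col=g[:,X-180].astype(float);print(X,195+col[25:70].argmin()+25,col[25:70].min(),end="; ")
E
```

```text
sq (array([ 0.4937, -0.3967,  0.1522]), [np.float64(0.0004019314009270474), np.float64(0.0004019314009269701)])
rd (array([ 0.4937, -0.2764,  0.154 ]), [np.float64(0.0011426222993874116), np.float64(0.0011426222993874227)])
[[ 0.4929 -0.3948  0.16  ]]
[[ 0.4919 -0.2747  0.16  ]]
[[ 0.4884 -0.4003  0.16  ]]
[[ 0.4911 -0.2805  0.16  ]]
top [192 238 104  17 456] [243.8684 245.5307]
top [205 283   7   6  24] [208.125  285.4167]
top [190 231   7   7  23] [193.087  234.3478]
top [265 208   6   7  23] [267.5217 210.7826]
top [281 258   6   7  20] [283.65 260.75]
top [228 285   6   2   6] [230.5 285.5]
top [283 234   2   1   2] [283.5 234. ]
190 235 91.0; 194 254 46.0; 198 252 55.0; 202 249 50.0; 206 248 48.0; 210 247 51.0; 214 247 51.0; 218 244 50.0; 222 243 49.0; 226 242 54.0; 230 242 49.0; 234 241 53.0; 238 242 49.0; 242 243 53.0; 246 246 53.0; 250 246 51.0; 254 247 52.0; 258 248 49.0; 262 249 50.0; 266 248 51.0; 270 248 54.0; 274 247 49.0; 278 244 50.0; 282 243 49.0; 286 243 51.0; 290 240 48.0; 294 241 49.0; 298 264 117.0; 302 262 101.0; scene [239 210 103  56 485] [289.5278 240.334 ]
scene [320 253  30  22 177] [336.0678 265.6949]
scene [338 185  12   8  53] [345.2453 187.283 ]
scene [299 251   6   5  18] [301.5    253.2778]
scene [323 222   6   5  17] [325.2353 224.1765]
scene [243 228   6   4  15] [245.3333 230.    ]
scene [269 202   5   3  11] [270.8182 203.1818]
```

```bash
python3 - <<'E'
from h import *
T=cam("top");S=cam("scene");np.set_printoptions(precision=4,suppress=True)
bt=[(208.1,285.4),(193.1,234.3),(267.5,210.8),(283.6,260.7)];bs=[(245.3,230),(270.8,203.2),(325.2,224.2),(301.5,253.3)]
for a,b in zip(bt,bs):print("bolt",tri(T,a,S,b)[0],plane(T,a,.016)[0],plane(S,b,.016)[0])
def floor(s,box,th):
    x,y,w,h=box;g=cv2.cvtColor(s["color"],cv2.COLOR_BGR2GRAY)[y:y+h,x:x+w]
    k,l,st,c=cv2.connectedComponentsWithStats((g<th).astype(np.uint8),connectivity=8)
    i=np.argmax(st[1:,4])+1;v,u=np.nonzero(l==i);return plane(s,np.c_[u+x,v+y],.008)[:,:2]
Pt=floor(T,(180,195,133,100),75);Ps=floor(S,(230,185,120,90),75)
def legs(P,b,c):
    # split about rough bends
    e=(c-b)/np.linalg.norm(c-b)
    d=None
    L=[]
    ang=np.arctan2(e[1],e[0])+np.radians(35);f=np.array([np.cos(ang),np.sin(ang)])
    t2=(P-b)@e; 
    for Q in (P[((P-b)@f<-.008)&((P-b)@f>-.062)],P[(t2>.008)&(t2<.065)],P[((P-c)@f>.008)&((P-c)@f<.072)]):
        vx,vy,x0,y0=cv2.fitLine(Q.astype(np.float32),cv2.DIST_HUBER,0,.001,.001).ravel();L.append((np.array([x0,y0]),np.array([vx,vy])*np.sign(vy)))
    def X(l,m):
        k=np.linalg.solve(np.c_[l[1],-m[1]],m[0]-l[0]);return l[0]+k[0]*l[1]
    return X(L[0],L[1]),X(L[1],L[2]),L
b=plane(T,(262.5,249.5),.008)[0,:2];c=plane(T,(231.3,241),.008)[0,:2]
for n,P in(("top",Pt),("scene",Ps)):
    B,C=b,c
    for _ in range(3):B,C,L=legs(P,B,C)
    f1,f2,f3=[l[1] for l in L]
    print(n,len(P),"a",B-.06*f1,"b",B,"c",C,"d",C+.07*f3,"len",np.linalg.norm(C-B),"ang",[np.degrees(np.arctan2(f[1],f[0])) for f in(f1,f2,f3)],"ends",((P-B)@f1).min(),((P-C)@f3).max())
from plant import observe
o=observe();print(R.from_rotvec(o["orientation"]).as_matrix())
E
```

```text
bolt [0.4329 0.1266 0.0084] [0.4318 0.1256 0.016 ] [0.4298 0.1195 0.016 ]
bolt [0.5477 0.1652 0.0078] [0.5461 0.1637 0.016 ] [0.5432 0.1574 0.016 ]
bolt [ 0.6036 -0.0016  0.0093] [ 0.6016 -0.0018  0.016 ] [ 0.5999 -0.0071  0.016 ]
bolt [ 0.4896 -0.0402  0.0091] [ 0.4881 -0.0401  0.016 ] [ 0.4865 -0.0457  0.016 ]
top 364 a [ 0.5318 -0.0468] b [0.5131 0.0102] c [0.5334 0.0805] d [0.5109 0.1467] len 0.073101036 ang [np.float32(108.13863), np.float32(73.90621), np.float32(108.7857)] ends -0.07852803527946936 0.08860789020610847Traceback (most recent call last):
  File "<stdin>", line 25, in <module>
  File "<stdin>", line 18, in legs
cv2.error: OpenCV(4.12.0) /io/opencv/modules/imgproc/src/linefit.cpp:50: error: (-215:Assertion failed) count > 0 in function 'fitLine2D_wods'
```

The two views disagree by about 6 mm in y at known heights, which is calibration bias. I'll resolve it once the tool is in hand, by comparing tip and seam in the same picture. Moving to hover over the square tool now.

send_rows --rows '[[[-200,-132,-5,0,0,-10,85],[-400,-265,-10,0,0,-23.3,85],[-400,-265,-10,0,0,-23.3,85],[-400,-265,-10,0,0,-23.3,85],[-400,-265,-10,0,0,-23.3,85],[-400,-265,-10,0,0,-23.3,85],[-400,-265,-10,0,0,-23.3,85],[-400,-265,-10,0,0,-23.3,85],[-610,-770,-10,0,0,-23.3,85],[-610,-770,-10,0,0,-23.3,85],[-610,-770,-10,0,0,-23.3,85],[-610,-770,-10,0,0,-23.3,85],[-610,-770,-10,0,0,-23.3,85],[-610,-770,-10,0,0,-23.3,85],[-610,-770,-10,0,0,-23.3,85],[-610,-770,-10,0,0,-23.3,85],[-610,-770,-10,0,0,-23.3,85],[-610,-770,-10,0,0,-23.3,85],[-610,-770,-10,0,0,-23.3,85],[-610,-770,-10,0,0,-23.3,85]]]' --grip_force 60

```text
time_s: 2.8
tcp_pos: [0.4934, -0.3955, 0.2414]
orientation: [0.003, -3.141, -0.001]
wrist_force: [0.1, -0.3, -0.9]
finger_gap: 0.995
grasp_force: 0.0
```

```bash
python3 - <<'E'
from h import *
from plant import observe
T=cam("top");S=cam("scene");o=observe();print(o["time_s"],o["tcp_pos"],o["joint_positions"]);print(R.from_rotvec(o["orientation"]).as_matrix().round(4))
c=lambda im,x,y,w,h:cv2.resize(im[y:y+h,x:x+w],(400,300),interpolation=cv2.INTER_CUBIC)
cv2.imwrite("pics/hover.png",np.hstack([c(T["color"],400,190,120,90),c(S["color"],345,230,120,90)]))
E
```

```text
2.9 [ 0.49353642 -0.3956934   0.24153599] [-7.84965186e-01  3.97201490e-01  1.42308982e+00  3.65782554e-05
  1.32145655e+00 -2.35806365e+00]
[[-1.0e+00 -2.3e-03 -1.0e-04]
 [-2.3e-03  1.0e+00  1.0e-04]
 [ 1.0e-04  1.0e-04 -1.0e+00]]
```

View pics/hover.png

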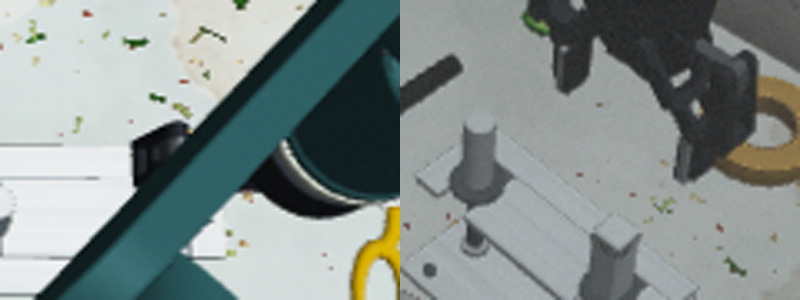

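The hover crop shows the finger ends in the scene view at about px (395,257) and (430,284). I'll use them to check the scene camera's bias.

```bash
python3 - <<'E'
from h import *
S=cam("scene")
P=plane(S,[(395.4,257),(430,284)],.2545);print(P,P.mean(0))
E
```

```text
[[ 0.48700557 -0.35479819  0.2545    ]
 [ 0.48569244 -0.44533246  0.2545    ]] [ 0.486349   -0.40006532  0.2545    ]
```

send_rows --rows '[[[0,0,40,0,0,0,85],[0,0,80,0,0,0,85],[0,0,110,0,0,0,85],[0,0,120,0,0,0,85],[0,0,120,0,0,0,60],[0,0,120,0,0,0,35],[0,0,120,0,0,0,20],[0,0,120,0,0,0,10],[0,0,120,0,0,0,10],[0,0,120,0,0,0,10]]]' --grip_force 60

```text
time_s: 4.2
tcp_pos: [0.4939, -0.3975, 0.1225]
orientation: [-0.001, 3.14, -0.002]
wrist_force: [-1.0, 1.0, 6.0]
finger_gap: 0.247
grasp_force: 59.8
```

```bash
python3 - <<'E'
from h import *
from plant import observe
T=cam("top");S=cam("scene");o=observe();print(o)
c=lambda im,x,y,w,h:cv2.resize(im[y:y+h,x:x+w],(400,300),interpolation=cv2.INTER_CUBIC)
cv2.imwrite("pics/grasp.png",np.hstack([c(T["color"],390,200,120,90),c(S["color"],345,250,120,90)]))
E
```

```text
{'time_s': 4.3, 'joint_positions': array([-7.86527699e-01,  5.13582315e-01,  1.54873510e+00,  7.22528049e-06,
        1.07737826e+00, -2.35820886e+00]), 'qd': array([-3.36316267e-04,  4.97858492e-05,  2.44642729e-04,  1.76932177e-04,
       -1.17287165e-03, -2.80623394e-04]), 'tau': array([-4.80453596e-01, -5.50118923e+01, -2.25836957e+01, -1.45510091e-01,
       -3.03262845e-01, -5.44092210e-03]), 'tcp_pos': array([ 0.49393005, -0.39749421,  0.12250033]), 'orientation': array([-1.38393640e-03,  3.14024788e+00, -2.10236735e-03]), 'wrist_force': array([-0.23775635,  0.81203209,  6.04959873]), 'ft_torque': array([ 0.05887459,  0.07682308, -0.02533624]), 'grasp_force': 59.83982563018799, 'finger_gap': 0.24455703365337392}
```

View pics/grasp.png

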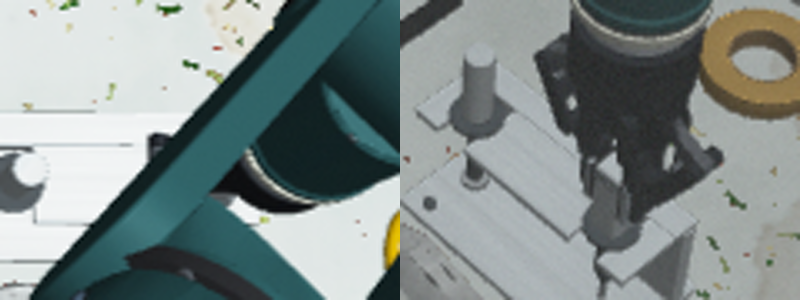

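The stylus is gripped (opening about 21 mm) and the gauge is untouched. Now lift it clear and carry it over to the start of the joint.

send_rows --rows '[[[0,0,-10,0,0,0,10],[0,0,-30,0,0,0,10],[0,0,-60,0,0,0,10],[0,0,-90,0,0,0,10],[0,0,-120,0,0,0,10],[0,0,-145,0,0,0,10],[0,0,-160,0,0,0,10],[-3,20,-162,0,0,0,10],[-8,60,-162,0,0,0,10],[-13,105,-162,0,0,0,10],[-18,150,-162,0,0,0,10],[-23,195,-162,0,0,0,10],[-28,240,-150,0,0,0,10],[-32,285,-130,0,0,0,10],[-35,320,-100,0,0,0,10],[-37,340,-70,0,0,0,10],[-38,348,-40,0,0,0,10],[-38,348,-20,0,0,0,10],[-38,348,-15,0,0,0,10],[-38,348,-15,0,0,0,10]]]'

```text
time_s: 6.8
tcp_pos: [0.5304, -0.0485, 0.136]
orientation: [0.002, -3.14, -0.001]
wrist_force: [0.1, -0.7, -1.5]
finger_gap: 0.255
grasp_force: 59.1
```

```bash
python3 - <<'E'
from h import *
from plant import observe
T=cam("top");S=cam("scene");o=observe();print(o["time_s"],o["tcp_pos"],o["joint_positions"],o["finger_gap"],o["grasp_force"],o["wrist_force"]);print(R.from_rotvec(o["orientation"]).as_matrix().round(4))
c=lambda im,x,y,w,h:cv2.resize(im[y:y+h,x:x+w],(400,600),interpolation=cv2.INTER_CUBIC)
cv2.imwrite("pics/start.png",np.hstack([c(T["color"],250,200,70,105),c(S["color"],280,170,70,105)]))
cv2.imwrite("pics/t_start.png",T["color"]);cv2.imwrite("pics/s_start.png",S["color"])
E
```

```text
6.9 [ 0.53143912 -0.04902596  0.13699305] [-2.21428225e-01  3.71652048e-01  1.76175431e+00 -4.00446117e-05
  1.00714899e+00 -1.79292959e+00] 0.24875982920475798 59.14560556411743 [-1.02233429 -0.48309542 -1.40508149]
[[-1.e+00 -7.e-04  1.e-03]
 [-7.e-04  1.e+00 -3.e-04]
 [-1.e-03 -3.e-04 -1.e+00]]
```

View pics/start.png

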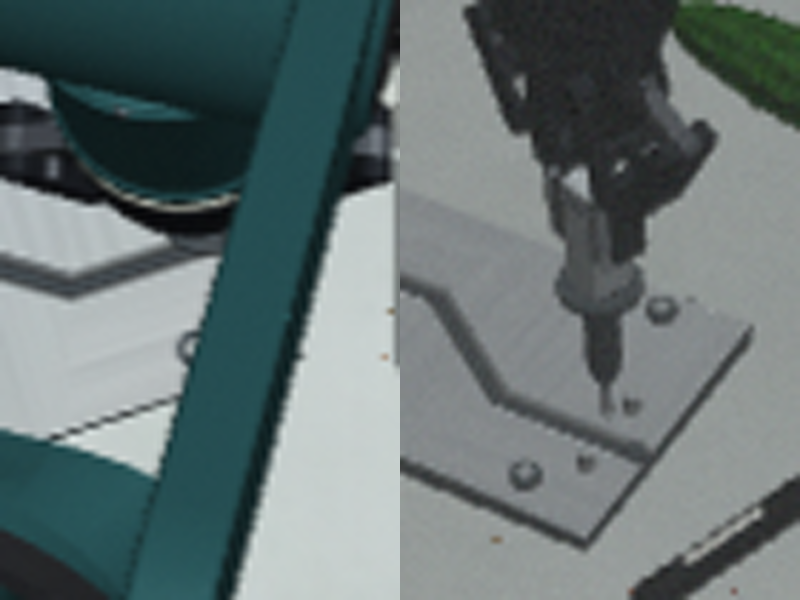

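The scene crop shows the ball hanging free at about px (316.4,241.2), with the pin tops at about (320.6,240.9) and (312.4,251.0). The arm hides the start of the joint in the top view. Next I'll work out the scene camera's local bias from the known ball position.

```bash
python3 - <<'E'
from h import *
np.set_printoptions(precision=4,suppress=True)
S=cam("scene");tcp=np.array([.5314,-.0490,.1370])
def proj(s,p):
    M=R.from_rotvec(s["orientation"]).as_matrix();q=(np.array(p)-s["origin"])@M@np.array(s["intrinsics"]).T;return q[:2]/q[2]
ball=tcp-[0,0,.1045];print("exp ball px",proj(S,ball),"collar px",proj(S,tcp-[0,0,.025]),"seen collar",(280+198/5.714,170+290/5.714))
bias=plane(S,(316.4,241.2),ball[2])[0]-ball;print("scene bias",bias)
pins=plane(S,[(320.6,240.9),(312.4,251.0)],.025);print("pins",pins,"mid corrected",pins.mean(0)-bias,np.linalg.norm(pins[0]-pins[1]))
im=cv2.imread("pics/scene0.png");g=cv2.cvtColor(im,cv2.COLOR_BGR2GRAY)[185:275,230:350]
k,l,st,c=cv2.connectedComponentsWithStats((g<95).astype(np.uint8),connectivity=8);i=np.argmax(st[1:,4])+1
v,u=np.nonzero(l==i);P=plane(S,np.c_[u+230,v+185],.0105)[:,:2]-bias[:2]
e=lambda a:np.array([np.cos(np.radians(a)),np.sin(np.radians(a))])
top={"a":(.5318,-.0468),"b":(.5131,.0102),"c":(.5334,.0805),"d":(.5109,.1467)}
for n,o,a,L in(("a",top["a"],108.6,.06),("b",top["b"],73.6,.0732),("c",top["c"],108.6,.07)):
    o=np.array(o)-[0,.0027];f=e(a);nn=np.array([-f[1],f[0]]);t=(P-o)@f;y=(P-o)@nn
    for lo in np.arange(.005,L-.01,.015):
        q=y[(t>lo)&(t<lo+.015)&(abs(y)<.012)];print(n,round(lo,3),len(q),q.mean() if len(q) else None,q.min() if len(q) else None,q.max() if len(q) else None)
E
```

```text
exp ball px [315.56  240.867] collar px [314.2878 218.4452] seen collar (314.65173258662935, 220.75253762688135)
scene bias [ 0.0008 -0.0023 -0.    ]
pins [[ 0.5453 -0.0522  0.025 ]
 [ 0.507  -0.0649  0.025 ]] mid corrected [ 0.5253 -0.0562  0.025 ] 0.04033320829015869
a 0.005 14 0.0006595280160733479 -0.003270480603596801 0.004575344750285511
a 0.02 14 0.0008428916423476403 -0.003100747253269992 0.004772238326124801
a 0.035 14 0.0010275732219785817 -0.002929790719164171 0.004970543557511673
b 0.005 14 0.00186439131887029 -0.002245741926255131 0.006253638762997483
b 0.02 13 0.0021919584893664683 -0.0017533451122170585 0.005820135263109212
b 0.035 15 0.0015815105065139384 -0.0026856669547099957 0.0063559340088921125
b 0.05 14 0.002518928362067907 -0.0021895114902261395 0.0064600377201774655
c 0.005 14 0.0014312357085251631 -0.0027926459877619238 0.005628052999603221
c 0.02 11 0.0017317695218392784 -0.002127221078528906 0.005680526238928217
c 0.035 13 0.001826565421880118 -0.0021035328226055023 0.005733392786038326
c 0.05 10 0.0016667881201490535 -0.002079665718421537 0.005154531283200062
```

Corrected for that bias, the scene line agrees with the top-view line to about 1–2 mm, so the ball is already over the start. Pressing down now, aiming for about 5 mm of compression.

send_rows --rows '[[[0,0,6,0,0,0,10],[0,0,12,0,0,0,10],[0,0,17,0,0,0,10],[0,0,21,0,0,0,10],[0,0,24,0,0,0,10],[0,0,26,0,0,0,10],[0,0,27,0,0,0,10],[0,0,27,0,0,0,10],[0,0,27,0,0,0,10]]]'

```text
time_s: 8.07
tcp_pos: [0.5312, -0.049, 0.1095]
orientation: [-0.001, 3.141, -0.0]
wrist_force: [0.2, 1.7, -0.3]
finger_gap: 0.249
grasp_force: 59.3
```

```bash
python3 - <<'E'
from h import *
from plant import observe
S=cam("scene");o=observe();print(o["time_s"],o["tcp_pos"],o["wrist_force"],o["ft_torque"]);print(R.from_rotvec(o["orientation"]).as_matrix().round(4))
cv2.imwrite("pics/down.png",cv2.resize(S["color"][200:275,270:370],(800,600),interpolation=cv2.INTER_CUBIC))
E
```

```text
8.125 [ 0.53115931 -0.04901264  0.10946111] [-0.78801402  0.8894479   1.24680657] [ 0.19246929 -0.07940373  0.04959309]
[[-1.e+00 -8.e-04  3.e-04]
 [-8.e-04  1.e+00 -1.e-04]
 [-3.e-04 -1.e-04 -1.e+00]]
```

View pics/down.png

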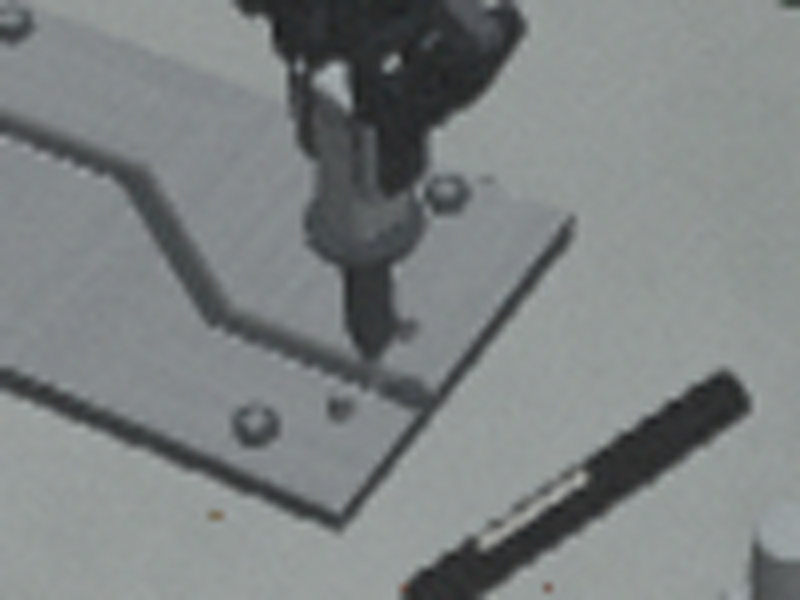

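The tip is down in the V between the pins: nose end at about tile (372,362), pins at (405,325) and (340,405). The vertical force has risen by about 1–2.5 N, so the tip is pressed. Drawing along leg 1 at about 32 mm/s.

send_rows --rows '[[[0.6,2,0,0,0,0,10],[1.6,5,0,0,0,0,10],[2.9,9,0,0,0,0,10],[4.2,13,0,0,0,0,10],[5.4,17,0,0,0,0,10],[6.7,21,0,0,0,0,10],[8,25,0,0,0,0,10],[9.3,29,0,0,0,0,10],[10.6,33,0,0,0,0,10],[11.8,37,0,0,0,0,10],[13.1,41,0,0,0,0,10],[14.4,45,0,0,0,0,10],[15.7,49,0,0,0,0,10],[16.9,53,0,0,0,0,10],[17.7,55.5,0,0,0,0,10],[18,56.5,0,0,0,0,10],[18,56.5,0,0,0,0,10]]]'

```text
time_s: 10.25
tcp_pos: [0.5128, 0.0077, 0.1093]
orientation: [0.001, -3.141, -0.0]
wrist_force: [0.6, -0.7, 0.5]
finger_gap: 0.254
grasp_force: 59.4
```

```bash
python3 - <<'E'
from h import *
from plant import observe
T=cam("top");S=cam("scene");o=observe();print(o["time_s"],o["tcp_pos"],o["wrist_force"],o["ft_torque"])
c=lambda im,x,y,w,h:cv2.resize(im[y:y+h,x:x+w],(400,600),interpolation=cv2.INTER_CUBIC)
cv2.imwrite("pics/bend1.png",np.hstack([c(T["color"],215,200,60,90),c(S["color"],265,180,60,90)]))
E
```

```text
10.35 [0.51282527 0.00766719 0.10922907] [ 0.12567466 -0.21038267  0.06861613] [ 0.05772508 -0.06413798  0.00498294]
```

View pics/bend1.png

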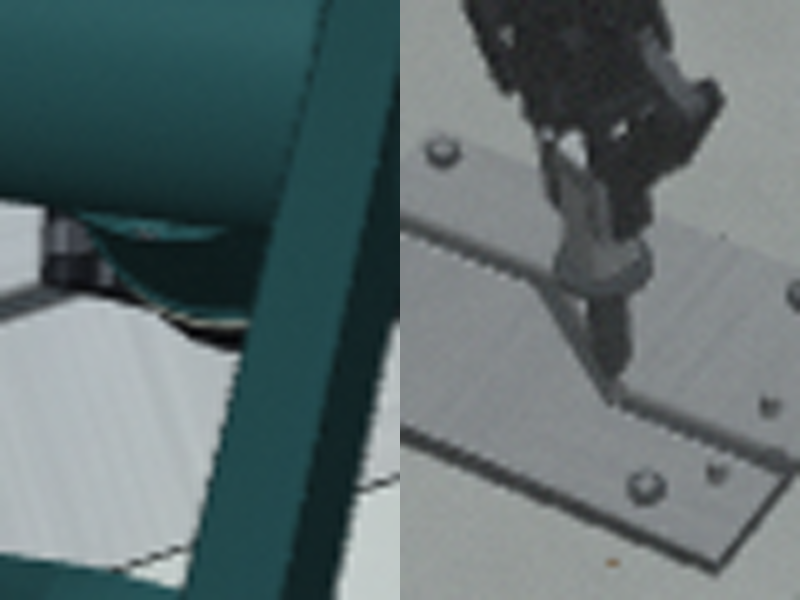

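In the scene tile the tip sits in the first bend, at about (613,390). Now leg 2.

send_rows --rows '[[[-0.6,2,0,0,0,0,10],[-1.6,5.5,0,0,0,0,10],[-2.8,9.5,0,0,0,0,10],[-4,13.5,0,0,0,0,10],[-5.1,17.5,0,0,0,0,10],[-6.3,21.5,0,0,0,0,10],[-7.5,25.5,0,0,0,0,10],[-8.7,29.5,0,0,0,0,10],[-9.8,33.5,0,0,0,0,10],[-11,37.5,0,0,0,0,10],[-12.2,41.5,0,0,0,0,10],[-13.4,45.5,0,0,0,0,10],[-14.5,49.5,0,0,0,0,10],[-15.7,53.5,0,0,0,0,10],[-16.9,57.5,0,0,0,0,10],[-18.1,61.5,0,0,0,0,10],[-19.1,65,0,0,0,0,10],[-20,68,0,0,0,0,10],[-20.6,70,0,0,0,0,10],[-20.6,70,0,0,0,0,10]]]'

```text
time_s: 12.85
tcp_pos: [0.5337, 0.078, 0.1093]
orientation: [-0.001, 3.141, 0.001]
wrist_force: [0.2, -0.3, 1.3]
finger_gap: 0.252
grasp_force: 59.4
```

```bash
python3 - <<'E'
from h import *
from plant import observe
S=cam("scene");o=observe();print(o["time_s"],o["tcp_pos"],o["wrist_force"],o["ft_torque"])
cv2.imwrite("pics/bend2.png",cv2.resize(S["color"][175:250,235:335],(800,600),interpolation=cv2.INTER_CUBIC))
E
```

```text
12.9 [0.53365134 0.07793582 0.10932574] [-0.35235001  1.51538869  0.54308196] [0.16846923 0.05366594 0.05442043]
```

View pics/bend2.png

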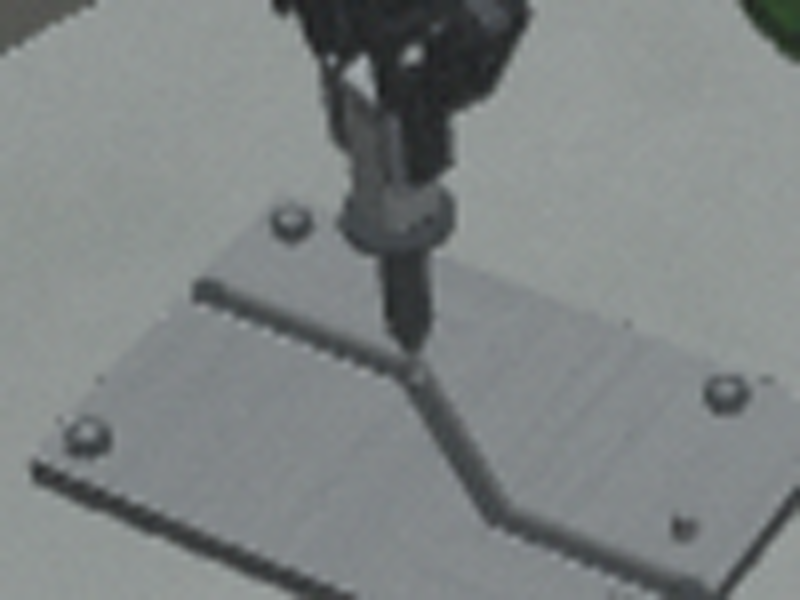

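The tip is in the second bend, at about tile (412,370). Now leg 3 to the finish.

send_rows --rows '[[[0.7,2,0,0,0,0,10],[1.8,5.5,0,0,0,0,10],[3.2,9.5,0,0,0,0,10],[4.6,13.5,0,0,0,0,10],[5.9,17.5,0,0,0,0,10],[7.3,21.5,0,0,0,0,10],[8.6,25.5,0,0,0,0,10],[10,29.5,0,0,0,0,10],[11.4,33.5,0,0,0,0,10],[12.7,37.5,0,0,0,0,10],[14.1,41.5,0,0,0,0,10],[15.4,45.5,0,0,0,0,10],[16.8,49.5,0,0,0,0,10],[18.1,53.5,0,0,0,0,10],[19.5,57.5,0,0,0,0,10],[20.8,61.5,0,0,0,0,10],[21.8,64.5,0,0,0,0,10],[22.4,66,0,0,0,0,10],[22.4,66,0,0,0,0,10],[22.4,66,0,0,0,0,10]]]'

```text
time_s: 15.4
tcp_pos: [0.511, 0.1437, 0.1093]
orientation: [0.001, -3.141, -0.001]
wrist_force: [0.4, -0.2, 0.0]
finger_gap: 0.25
grasp_force: 59.4
```

```bash
python3 - <<'E'
from h import *
from plant import observe
S=cam("scene");o=observe();print(o["time_s"],o["tcp_pos"],o["orientation"],o["wrist_force"],o["ft_torque"])
cv2.imwrite("pics/end.png",cv2.resize(S["color"][165:240,215:315],(800,600),interpolation=cv2.INTER_CUBIC))
E
```

```text
15.45 [0.51098533 0.14372682 0.10928175] [ 8.79725723e-04 -3.14136768e+00 -7.31437311e-04] [0.61970769 0.44669905 1.76781328] [ 0.24049203  0.00586517 -0.07001902]
```

View pics/end.png

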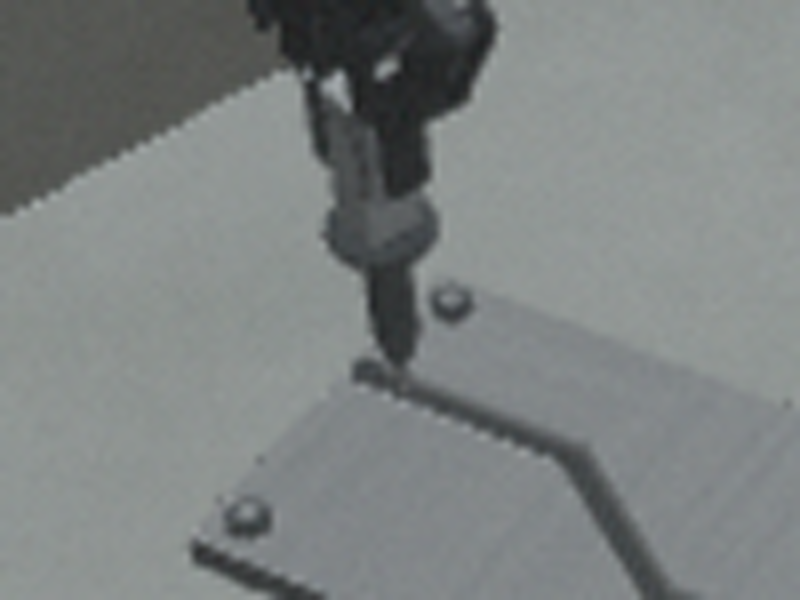

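The tip is at the finish, just short of the weld: tip at about tile (400,378), weld at (368,372). Lifting straight off and carrying back over the slot.

send_rows --rows '[[[0,0,-5,0,0,0,10],[0,0,-15,0,0,0,10],[0,0,-40,0,0,0,10],[0,0,-75,0,0,0,10],[0,0,-115,0,0,0,10],[0,0,-150,0,0,0,10],[1,-20,-170,0,0,0,10],[2,-55,-175,0,0,0,10],[3,-100,-175,0,0,0,10],[5,-150,-175,0,0,0,10],[6,-200,-175,0,0,0,10],[8,-250,-175,0,0,0,10],[9,-300,-175,0,0,0,10],[11,-350,-175,0,0,0,10],[13,-400,-175,0,0,0,10],[14,-450,-175,0,0,0,10],[16,-500,-175,0,0,0,10],[17,-530,-175,0,0,0,10],[17,-541,-175,0,0,0,10],[17,-541,-175,0,0,0,10]]]'

```text
time_s: 17.95
tcp_pos: [0.4943, -0.3973, 0.2843]
orientation: [0.0, -3.141, -0.001]
wrist_force: [1.2, 0.2, -1.6]
finger_gap: 0.253
grasp_force: 59.2
```

send_rows --rows '[[[0,0,0,0,0,0,10],[0,0,0,0,0,0,10],[0,0,0,0,0,0,10],[0,0,0,0,0,0,10]]]'

```text
time_s: 18.45
tcp_pos: [0.4947, -0.3971, 0.2845]
orientation: [-0.002, 3.142, -0.0]
wrist_force: [0.4, -0.4, -2.1]
finger_gap: 0.252
grasp_force: 59.2
```

```bash
python3 - <<'E'
from h import *
from plant import observe
S=cam("scene");o=observe();print(o["time_s"],o["tcp_pos"],o["orientation"],o["wrist_force"],o["finger_gap"]);print(R.from_rotvec(o["orientation"]).as_matrix().round(4))
E
```

```text
18.5 [ 0.49464241 -0.39725681  0.28443821] [-1.81532532e-03  3.14156477e+00 -2.28016353e-04] [-0.07705656  0.56459622 -1.44218333] 0.24905305387046786
[[-1.0e+00 -1.2e-03  0.0e+00]
 [-1.2e-03  1.0e+00 -1.0e-04]
 [-0.0e+00 -1.0e-04 -1.0e+00]]
```

send_rows --rows '[[[0.5,0,25,0,0,0,10],[0.5,0,55,0,0,0,10],[0.5,0,80,0,0,0,10],[0.5,0,95,0,0,0,10],[0.5,0,110,0,0,0,10],[0.5,0,125,0,0,0,10],[0.5,0,138,0,0,0,10],[0.5,0,148,0,0,0,10],[0.5,0,154,0,0,0,10],[0.5,0,158,0,0,0,10],[0.5,0,160,0,0,0,10],[0.5,0,161,0,0,0,10],[0.5,0,162,0,0,0,10],[0.5,0,162,0,0,0,10]]]'

```text
time_s: 20.25
tcp_pos: [0.4942, -0.3977, 0.1226]
orientation: [-0.001, 3.141, -0.001]
wrist_force: [1.1, -0.3, -1.3]
finger_gap: 0.252
grasp_force: 59.3
```

```bash
python3 - <<'E'
from h import *
from plant import observe
S=cam("scene");o=observe();print(o["time_s"],o["tcp_pos"],o["wrist_force"],o["ft_torque"],o["finger_gap"])
cv2.imwrite("pics/hang.png",cv2.resize(S["color"][250:340,345:465],(800,600),interpolation=cv2.INTER_CUBIC))
E
```

```text
20.3 [ 0.4941982  -0.39772453  0.12260563] [-0.28507402 -0.51979626 -1.24590938] [-0.01128639 -0.03922023 -0.01392177] 0.250964793697281
```

View pics/hang.png

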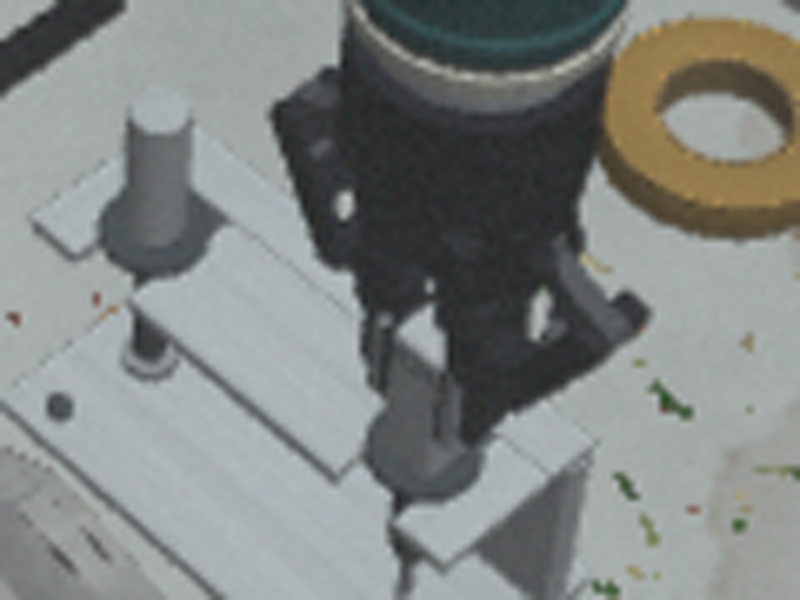

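The collar is over the slot shelf, but the load still reads about the tool's own weight, so it isn't quite seated. I'll lower it 1.5 mm, then open slowly.

send_rows --rows '[[[0,0,0.5,0,0,0,10],[0,0,1,0,0,0,10],[0,0,1.5,0,0,0,10],[0,0,1.5,0,0,0,10]]]' --grip_force 40

```text
time_s: 20.8
tcp_pos: [0.4943, -0.3977, 0.1225]
orientation: [-0.001, 3.141, -0.001]
wrist_force: [-2.2, 2.0, 10.8]
finger_gap: 0.247
grasp_force: 61.0
```

Firm contact with the shelf (about 12 N up). Open and retreat.

send_rows --rows '[[[0,0,0.5,0,0,0,25],[0,0,0.5,0,0,0,35],[0,0,0.5,0,0,0,60],[0,0,0.5,0,0,0,80],[0,0,0.5,0,0,0,80],[0,0,-10,0,0,0,80],[0,0,-30,0,0,0,80],[0,0,-60,0,0,0,80],[0,0,-100,0,0,0,80],[0,0,-140,0,0,0,80],[30,40,-170,0,0,0,80],[60,100,-170,0,0,0,80],[60,160,-170,0,0,0,80],[60,220,-170,0,0,0,80],[60,280,-170,0,0,0,80],[60,300,-170,0,0,0,80],[60,300,-170,0,0,0,80],[60,300,-170,0,0,0,80]]]'

```text
time_s: 23.05
tcp_pos: [0.4341, -0.0984, 0.2913]
orientation: [-0.001, 3.141, -0.002]
wrist_force: [-0.5, -0.4, 0.4]
finger_gap: 0.934
grasp_force: 0.0
```

```bash
python3 - <<'E'
from h import *
from plant import observe
T=cam("top");S=cam("scene");o=observe();print(o["time_s"],o["tcp_pos"],o["wrist_force"],o["finger_gap"])
c=lambda im,x,y,w,h:cv2.resize(im[y:y+h,x:x+w],(400,300),interpolation=cv2.INTER_CUBIC)
cv2.imwrite("pics/final.png",np.hstack([c(T["color"],360,215,120,90),c(S["color"],335,250,120,90)]))
a,b=cv2.imread("pics/top0.png"),cv2.imread("pics/scene0.png")
print([float(cv2.absdiff(p[y:y+h,x:x+w],q["color"][y:y+h,x:x+w]).mean()) for p,q,(x,y,w,h) in((a,T,(440,235,30,35)),(a,T,(380,235,30,35)),(b,S,(395,290,30,60)),(b,S,(355,255,30,50)))])
E
```

```text
23.15 [ 0.43403355 -0.09867841  0.29100237] [-0.13251296  0.66452466  0.3273118 ] 0.9364444695123074
[22.933650793650795, 18.44, 7.3372222222222225, 2.716222222222222]
```

View pics/final.png

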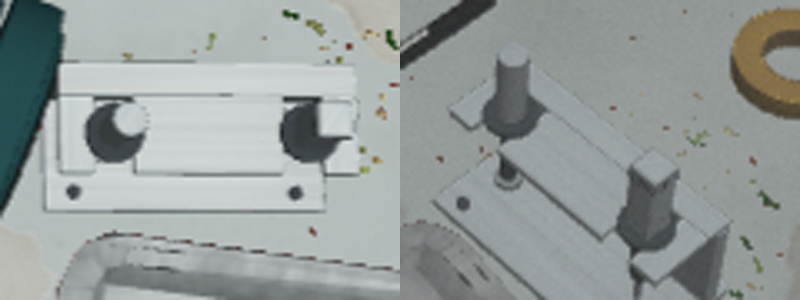

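The stylus hangs upright in its slot (top tile about (335,118)), with the gauge unmoved at (128,120). The arm is clear, so I'm handing in.

```bash
python3 -c "
from plant import *
print(close_job())"
```

```text
the job is handed in; nothing more can be done
None
```

The stylus was drawn along the whole V joint with its tip pressed in and hung back upright in its slot, the gauge was left alone, and the job was handed in at about 23 s of the 72 s; the verdict was not shown.

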